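# Stack two slide cartons on the tilted display stand of a science-fair stall

## Task

Stack both cartons of glass slides in the middle of the tilted display stand, lying on their broad faces with the coloured ends facing out up the slope and the plain ends pushed right back against the backstop: red carton underneath, blue carton squarely on top of it. The blue one is standing on its coloured end, so it will need laying down on the table and taking hold of afresh. There is glass inside: put the red one in place first, do not drop a carton or let it topple, and leave the jar, cup and dish where they are.

Things in the scene. Friction and masses are not known exactly. Their poses are not given: they have to be found in the camera images.
- tray: Tilted grey board of the fixed stand, 120 mm wide, no side walls, sloping 18 degrees, with a backstop plate 58 mm high square to it along its low edge. Origin: middle of the inner corner of board and backstop, 30 mm above the table. x runs up the slope (board ends at 104 mm), away from the robot within 0.35 rad; y along the backstop; z out of the board. Board face z = 0, backstop face x = 0.
- red_center (a point): Centre of the red-ended white carton, a rigid box 84 x 56 x 32 mm of about 0.25 kg, that starts lying on the table on a broad face. Its x axis is the 84 mm length, pointing to the red end; y the 56 mm width; z the 32 mm thickness, up at the start.
- red_band (a point): Centre of the red carton's coloured end face (42 mm from its centre along its x); the outer 24 mm of that end is red all round.
- blue_center (a point): Centre of the blue-ended white carton, a rigid box of the same size and mass, that starts standing on its blue end on the table. Its z axis is the 84 mm length, pointing from the blue end to the plain end (up at the start); y the 56 mm width; x the 32 mm thickness. Either broad face may finally be uppermost.
- blue_band (a point): Centre of the blue carton's coloured end face (42 mm from its centre against its z), on the table at the start; the outer 24 mm of that end is blue all round.
- jar: Screw-capped jar of blue stain, 68 mm across, 115 mm tall. A bystander; origin at the centre of its underside, z up.
- cup: White plastic cup, 72 mm across the rim, 75 mm tall. A bystander; origin at the centre of its underside, z up.
- dish: Closed milky-clear petri dish, a disc 90 mm across, 18 mm high. A bystander; origin at the centre of its underside, z up.
Not all that is in view belongs to the job. Leave any orange, pink or purple look-alike of the part that bears red_center alone.

How it is judged:
By the outcome, as a careful person would: the job done as asked, in the order asked, and still so for the second after the job is handed in, with the robot touching nothing.
It also fails if it takes over 69 s, if anything falls off the work surface, if the arm or the gripper's body presses on something with over 40 N, if the wrist force passes 120 N, or if a joint passes its speed limit or range.

## Robot

A 6-joint arm with a two-finger parallel gripper is mounted at the origin on the work surface. World frame = base frame: x ahead of the robot, y to its left, z up, the work surface at z = 0. Lengths are in m, angles in degrees, forces in N, time in s.
With the tool pointing down it reaches from about 0.325 to 0.85 m from the base axis. Payload 15.5 kg.
Tool frame: the origin (TCP) lies at the very end of the fingers, on their centre line; the grasp point (between the pads) lies arm.grip_depth behind it (arm.grip_depth is the distance from the TCP to the grasp point, in m); z points along the fingers, y is the line along which they close (so a half turn about z gives the same grasp; the last joint's range is limited). The gripper opens to 91 mm and grips with 3 to 60 N. Pads are 32 mm wide; open, the fingers measure 118 mm over their backs; the gripper's body (76 mm by 178 mm) begins 60 mm behind the grasp point.
Start: joints at [-79.154, 28.281, 77.091, -0, 74.628, -5.472], TCP at [0.176, -0.6, 0.188] pointing down, gripper open.
Joint ranges: [-166.48, 166.48], [-47.26, 123.95], [12.59, 153.08], [-70.14, 250.14], [6.76, 159.57], [-176.63, 176.63]. Speed limits (degrees/s): [108.29, 108.29, 147.25, 172.46, 172.46, 172.46].

## Interface

Orientations are given as a 3x3 rotation matrix whose columns are the frame's x, y, z axes.
In Python, from rig import arm gives the robot as it stands. Calls block until the motion is done:
- arm.move_to(position, orientation): joint-space move of the TCP to a pose.
- arm.move_l(position, orientation=None, feed=0.15): straight line of the TCP; orientation=None keeps the orientation; feed is the mean speed in m/s.
- arm.move_joints(angles): joint-space move.
- arm.grip(opening): finger opening in m; the grip force is fixed at half the most; returns when the fingers have stopped.
- arm.sleep(seconds).
- arm.solve_ik(position, orientation): joint angles nearest the present ones, or None.
- arm.snapshot(name): name is "scene" or "top"; returns the picture (400x640x3 uint8, red, green, blue); there is no depth.
- arm.get_calibration(name): a dict with "intrinsics" (3x3 intrinsics, pixels), "cam_to_world" (4x4, takes a point from camera to world coordinates). Camera axes: x right, y down, z forward; pixel columns grow to the right and rows downward; lengths in m; the calibration is good to about 2 mm. A picture is of the moment at which its call begins. get_calibration takes no time and is no camera call.
A pose or a line that the arm cannot do raises arm.Unreachable and nothing moves.
- arm.sign_off(): hands the job in; it is judged then, once.
Readings, each from a call of its own:
- arm.current_t(): time.
- arm.current_joint_positions(): joint angles.
- arm.current_dq(): joint speeds.
- arm.current_tau(): joint torques, N m.
- arm.current_ee_pos(): TCP position.
- arm.current_tool_rot(): TCP orientation.
- arm.current_force(): force on the tool from outside, world axes, zero at the start.
- arm.current_torque(): the same for the moment, N m.
- arm.current_width(): finger opening in m.
- arm.current_grasp_force(): force on a finger pad.
Only numpy, scipy, OpenCV 4.12 (cv2) and the standard library are available. Lean on these libraries where they do the work, as an engineer would, in place of code of your own. Each camera call takes 0.05 s, during which the arm holds its last target. There are 200 camera calls.

## Working session

There is one attempt and no reset: what is moved stays moved. The work goes in short steps, each a Python script; the robot and the scene stay as the last script left them, time stands still between calls to the robot, and variables do not carry over. Pictures are saved under pics/ and viewed, at most 11 in all, crops included, and the job is handed in when it is done.

```bash
mkdir -p pics; ls; python3 - <<'E'
from rig import arm
import cv2,numpy as np
for n in("scene","top"):
    im=arm.snapshot(n); cv2.imwrite(f"pics/{n}0.png",im[:,:,::-1]); c=arm.get_calibration(n); print(n,np.round(c["intrinsics"],1).tolist(),np.round(c["cam_to_world"],3).tolist())
print(arm.grip_depth,arm.current_t(),arm.current_width())
E
```

```text
pics
scene [[516.4, 0.0, 325.8], [0.0, 516.4, 194.2], [0.0, 0.0, 1.0]] [[0.406, 0.676, -0.615, 1.309], [0.914, -0.294, 0.281, -0.362], [0.009, -0.676, -0.737, 0.94], [0.0, 0.0, 0.0, 1.0]]
top [[402.7, 0.0, 325.0], [0.0, 402.7, 202.7], [0.0, 0.0, 1.0]] [[0.022, -0.983, 0.182, 0.384], [-1.0, -0.02, 0.009, -0.02], [-0.006, -0.182, -0.983, 1.006], [0.0, 0.0, 0.0, 1.0]]
0.0188 0.1 0.09149938073420054
```

View pics/scene0.png

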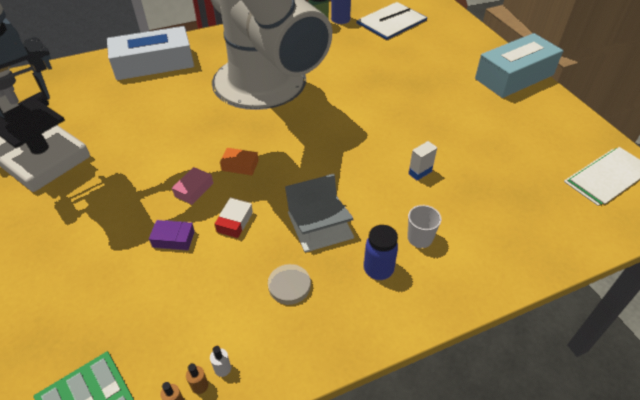

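View pics/top0.png

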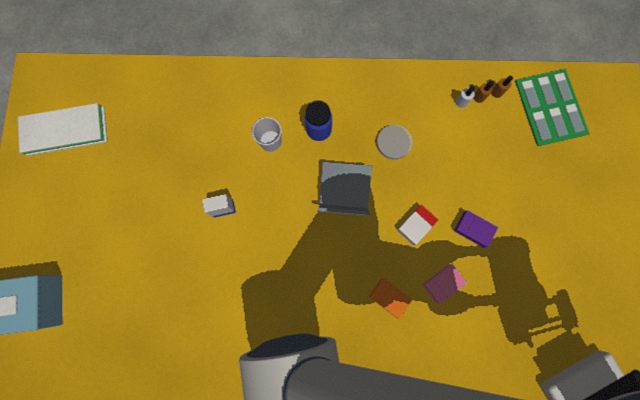

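Top-view candidates for the red carton:
- White and red box at (417,224).
- Purple box at (476,228).
- Pink box at (445,284).
- Orange box at (390,297).

I choose (417,224), which is scene (235,217). The blue carton is at top (219,204), scene (424,160). The blue jar at (318,120) could be mistaken for it. The stand is at top (345,187), with its backstop on the robot side. Next is one close crop.

```bash
cat > h.py <<'E'
import numpy as np,cv2
from rig import arm
def ray(n,uv):
    c=arm.get_calibration(n);K=c["intrinsics"];T=np.array(c["cam_to_world"])
    uv=np.atleast_2d(uv).astype(float)
    d=np.c_[uv,np.ones(len(uv))]@np.linalg.inv(K).T@T[:3,:3].T
    return T[:3,3],d
def onz(n,uv,z):
    o,d=ray(n,uv); return o+d*((z-o[2])/d[:,2])[:,None]
def proj(n,P):
    c=arm.get_calibration(n);K=np.array(c["intrinsics"]);T=np.array(c["cam_to_world"])
    q=(np.atleast_2d(P)-T[:3,3])@T[:3,:3]; q=q@K.T; return q[:,:2]/q[:,2:]
E
python3 - <<'E'
import cv2,numpy as np
t=cv2.imread('pics/top0.png');s=cv2.imread('pics/scene0.png')
def c(i,x,y,w=66,h=50): return cv2.resize(i[y:y+h,x:x+w],(396,300),interpolation=cv2.INTER_CUBIC)
m=np.vstack([np.hstack([c(t,384,199),c(t,188,180)]),np.hstack([c(t,312,152,88,66),c(s,270,168,99,85)])])
cv2.imwrite('pics/m.png',m)
E
```

```text
(no output)
```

View pics/m.png

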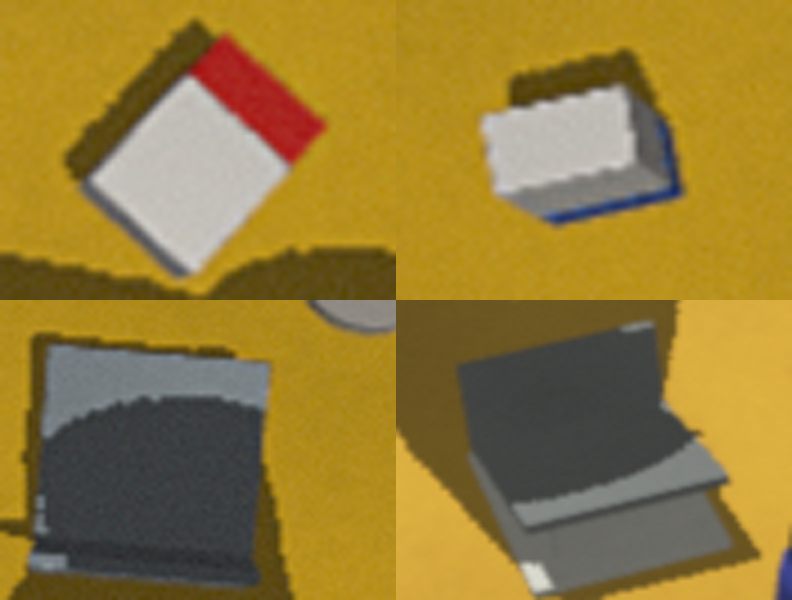

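The crops confirm the red carton and the standing blue carton, both clear of their look-alikes. The stand's board end corners are near top px (322.7,162) and (372.4,166.4). The backstop's top corners are near scene px (285.5,186.7) and (334.8,174.2).

```bash
python3 - <<'E'
from h import *
np.set_printoptions(precision=4,suppress=True)
t=cv2.imread('pics/top0.png');hsv=cv2.cvtColor(t,cv2.COLOR_BGR2HSV).astype(int)
H,S,V=hsv[...,0],hsv[...,1],hsv[...,2]
def box(mask,win,z,name):
    m=np.zeros_like(mask,np.uint8);x,y,w,h=win;m[y:y+h,x:x+w]=mask[y:y+h,x:x+w]
    c=max(cv2.findContours(m,0,cv2.CHAIN_APPROX_NONE)[0],key=cv2.contourArea)[:,0]
    P=onz('top',c,z)[:,:2];r=cv2.minAreaRect((P*1000).astype(np.float32));print(name,r,onz('top',[c.mean(0)],z))
    return cv2.boxPoints(r)/1000
white=(S<60)&(V>150); red=((H<8)|(H>172))&(S>150)&(V>120)
box(white|red,(384,199,66,50),.032,'red all')
box(red,(384,199,66,50),.032,'red band')
box(white,(188,180,66,50),.084,'blue top')
b=onz('top',[[322.7,162.2],[372.4,166.4]],.0621);k=onz('scene',[[285.5,186.7],[334.75,174.2]],.0852)
k2=onz('top',[[312+240/4.5,152+262/4.5]],.0852)
bs=onz('scene',[[299.75,226],[352.75,219.5]],.0621)
print(b,bs,k,k2)
for p in(b,bs,k):print(np.linalg.norm(p[1]-p[0]),p.mean(0))
E
```

```text
red all ((515.983154296875, -237.84039306640625), (55.42436218261719, 82.20281982421875), 47.57539367675781) [[ 0.5164 -0.2382  0.032 ]]
red band ((538.7918701171875, -258.4835510253906), (53.3023796081543, 20.67702293395996), 47.57539367675781) [[ 0.5384 -0.2587  0.032 ]]
blue top ((548.8922729492188, 246.12899780273438), (31.97272491455078, 56.33572769165039), 15.564042091369629) [[0.5487 0.2466 0.084 ]]
[[ 0.6586 -0.0027  0.0621]
 [ 0.6505 -0.1233  0.0621]] [[ 0.6389 -0.1179  0.0621]
 [ 0.6686 -0.0037  0.0621]] [[ 0.5371 -0.1109  0.0852]
 [ 0.5453  0.0085  0.0852]] [[ 0.5387 -0.1045  0.0852]]
0.12086004225261483 [ 0.6545 -0.063   0.0621]
0.11797014482053238 [ 0.6537 -0.0608  0.0621]
0.11974541266953206 [ 0.5412 -0.0512  0.0852]
```

```bash
cat >> h.py <<'E'
G=arm.grip_depth
rad=np.radians
def Rdown(a):
    c,s=np.cos(rad(a)),np.sin(rad(a)); return np.array([[c,s,0],[s,-c,0],[0,0,-1.]])
YAW=-4.2; O=np.array([.557,-.0535,.030])
def trayR(yaw=YAW):
    c,s=np.cos(rad(yaw)),np.sin(rad(yaw)); C,S=np.cos(rad(18)),np.sin(rad(18))
    return np.array([[C*c,-s,-S*c],[C*s,c,-S*s],[S,0,C]])
def tray(p,yaw=YAW): return O+trayR(yaw)@np.array(p)
def Rplace(yaw=YAW):
    T=trayR(yaw); return np.c_[T[:,0],-T[:,1],-T[:,2]]
def Rhor(a,tilt=0,flip=False): # tool pointing along heading a, dipped by tilt
    c,s=np.cos(rad(a)),np.sin(rad(a));C,S=np.cos(rad(tilt)),np.sin(rad(tilt))
    z=np.array([c*C,s*C,-S]);x=np.array([c*S,s*S,C])*(-1 if flip else 1); return np.c_[x,np.cross(z,x),z]
RED=np.array([.516,-.238]);RA=-42.4
BLU=np.array([.549,.2463]);BA=15.56
E
python3 - <<'E'
from h import *
f=lambda n,p,R:print(n,(lambda q:None if q is None else np.round(q,0).tolist())(arm.solve_ik(p,R)))
f('red',[*RED,.004],Rdown(RA));f('red2',[*RED,.004],Rdown(RA+180))
f('pl',tray([.05,0,.003]),Rplace());f('plhi',tray([.05,0,.12]),Rplace())
f('pl2',tray([.05,0,.003]),Rplace()@np.diag([-1,-1,1]))
u=np.array([np.cos(rad(BA)),np.sin(rad(BA))])
for tilt in(0,10,20,30):
  for fl in(0,1):
    for back in(0,.09):
      f(('hor',tilt,fl,back),[*(BLU+u*(.013-back)),.058],Rhor(BA,tilt,fl))
f('bdown',[*(BLU-u*.0),.004],Rdown(BA));f('bdown2',[*(BLU),.004],Rdown(BA+180))
E
```

```text
red [-31.0, 37.0, 95.0, -0.0, 47.0, 102.0]
red2 [-31.0, 37.0, 95.0, -0.0, 47.0, -78.0]
pl [-13.0, 31.0, 106.0, 6.0, 26.0, 77.0]
plhi [-13.0, 18.0, 104.0, 4.0, 40.0, 78.0]
pl2 [-13.0, 31.0, 106.0, 6.0, 26.0, -103.0]
('hor', 0, 0, 0) [23.0, 91.0, 134.0, 191.0, 135.0, -82.0]
('hor', 0, 0, 0.09) None
('hor', 0, 1, 0) [23.0, 91.0, 134.0, 191.0, 135.0, 98.0]
('hor', 0, 1, 0.09) None
('hor', 10, 0, 0) [23.0, 84.0, 140.0, 189.0, 123.0, -84.0]
('hor', 10, 0, 0.09) None
('hor', 10, 1, 0) [23.0, 84.0, 140.0, 189.0, 123.0, 96.0]
('hor', 10, 1, 0.09) None
('hor', 20, 0, 0) [22.0, 71.0, 141.0, 187.0, 102.0, -86.0]
('hor', 20, 0, 0.09) None
('hor', 20, 1, 0) [22.0, 71.0, 141.0, 187.0, 102.0, 94.0]
('hor', 20, 1, 0.09) None
('hor', 30, 0, 0) [22.0, 56.0, 138.0, 186.0, 74.0, -89.0]
('hor', 30, 0, 0.09) None
('hor', 30, 1, 0) [22.0, 56.0, 138.0, 186.0, 74.0, 91.0]
('hor', 30, 1, 0.09) None
bdown [18.0, 39.0, 90.0, -0.0, 50.0, 93.0]
bdown2 [18.0, 39.0, 90.0, -0.0, 50.0, -87.0]
```

```bash
python3 - <<'E'
from h import *
r=lambda q:None if q is None else np.round(q,0).tolist()
u=np.array([np.cos(rad(BA)),np.sin(rad(BA)),0])
B=np.array([*BLU,0])
for d in(0,5,10,20,30):
    R=Rhor(BA+180,d); g=B+u*.008+[0,0,.058]
    R2=Rhor(BA+180,d+90); g2=B+[0,0,.0255]
    print(d,r(arm.solve_ik(g+R[:,2]*G,R)),r(arm.solve_ik(g+[0,0,.12]+R[:,2]*G,R)),r(arm.solve_ik(g+u*.1+R[:,2]*G,R)),'|',r(arm.solve_ik(g2+R2[:,2]*G,R2)))
E
python3 - <<'E'
from h import *
R=Rdown(RA)
arm.move_to([*RED,.12],R);print(arm.current_t())
arm.move_l([*RED,.004],R);arm.grip(.04)
print(arm.current_t(),arm.current_width(),arm.current_grasp_force(),arm.current_force())
arm.move_l([*RED,.20],R,feed=.2)
print(arm.current_t(),arm.current_width(),arm.current_force())
p=tray([.055,0,.09]);arm.move_to(p,Rplace())
print(arm.current_t(),arm.current_width(),arm.current_force(),arm.current_joint_positions())
for n in("scene","top"): cv2.imwrite(f"pics/{n}1.png",arm.snapshot(n)[:,:,::-1])
a=cv2.imread('pics/scene1.png')[120:280,220:420];b=cv2.imread('pics/top1.png')[110:270,260:460]
cv2.imwrite('pics/m1.png',np.hstack([cv2.resize(x,None,fx=2,fy=2) for x in(a,b)]))
E
```

```text
0 None None None | [18.0, 39.0, 90.0, -0.0, 51.0, -87.0]
5 None None None | [19.0, 37.0, 95.0, -0.0, 43.0, -87.0]
10 None None None | [19.0, 36.0, 100.0, -1.0, 34.0, -86.0]
20 [17.0, 79.0, 21.0, 3.0, 150.0, -86.0] [17.0, 72.0, 22.0, 4.0, 156.0, -85.0] None | [19.0, 35.0, 109.0, -4.0, 16.0, -82.0]
30 [17.0, 72.0, 31.0, 2.0, 137.0, -87.0] [17.0, 65.0, 29.0, 3.0, 146.0, -87.0] None | None
1.925
3.5 0.055273622290223125 30.000666975975037 [-0.55883292  0.32684488  4.04212967]
4.6333 0.05511412615984869 [ 0.34449052 -0.54350829 -2.99299115]
5.4583 0.054895405194698745 [-0.32832027 -0.14098715 -2.57005034] [-13.09803122  21.5165342  103.93153824   4.53897673  36.88673982
  77.95610297]
```

View pics/m1.png

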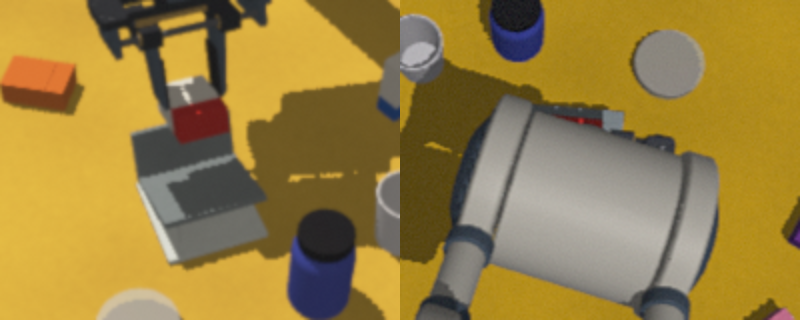

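The picture shows the red carton held level over the board, red end towards the camera at (200,115). I'll now lower it with contact checks.

```bash
cat >> h.py <<'E'
def F(yaw=YAW): return trayR(yaw).T@arm.current_force()
def guard(p,axis,step,lim,n,R,f0):
    """step along tray axis till force change along it exceeds lim; returns p"""
    p=np.array(p,float)
    for i in range(n):
        p[axis]+=step; arm.move_l(tray(p),R,feed=.03)
        f=F()-f0
        if -np.sign(step)*f[axis]>lim: print('contact',axis,p,f.round(1)); return p
    print('NO contact',p,f.round(1)); return p
E
python3 - <<'E'
from h import *
R=Rplace();f0=F()
arm.move_l(tray([.055,0,.010]),R,feed=.08)
print(F()-f0)
p=guard([.055,0,.010],2,-.001,2.0,12,R,f0) if 0 else guard([.055,0,.010],2,-.001,3,12,R,f0)
p[2]+=.0015; arm.move_l(tray(p),R,feed=.03)
p=guard(p,0,-.0015,6,16,R,f0)
p=guard(p,2,-.0007,4,5,R,f0)
p=guard(p,0,-.0007,6,4,R,f0)
print(arm.current_t(),p,arm.current_width())
cv2.imwrite('pics/scene2.png',arm.snapshot('scene')[:,:,::-1])
E
```

```text
[ 0.34286958 -0.23934719  1.19511098]
contact 2 [0.055 0.    0.003] [-2.8 -2.  15.7]
contact 0 [0.04   0.     0.0045] [11.1  5.6  0.4]
contact 2 [0.04   0.     0.0038] [10.1  5.1  4.1]
contact 0 [0.0393 0.     0.0038] [12.7  4.8  2.5]
11.7083 [0.0393 0.     0.0038] 0.05466262661782378
```

```bash
python3 - <<'E'
from h import *
R=Rplace();p=np.array([.0393,0,.0038])
arm.grip(.091); arm.move_l(tray(p+[.002,0,.10]),R,feed=.2)
A=[];b=[]
for x in(.4,.5,.6,.7):
  for z in(.1,.25,.4):
    for d in(90,75,100):
      q=arm.solve_ik([x,0,z],Rhor(0,d))
      if q is None or abs(q[3])>5: continue
      s=rad(np.cumsum([q[1],q[2],q[4]]));A+=[[0,1,*np.cos(s)],[1,0,*np.sin(s)]];b+=[z,x]
sol,res,*_=np.linalg.lstsq(np.array(A),np.array(b),rcond=None);print('a,h,l1,l2,L',sol.round(3),res)
u=np.array([np.cos(rad(BA)),np.sin(rad(BA)),0]);B=np.array([*BLU,0])
r=lambda q:None if q is None else np.round(q,0).tolist()
for d in(20,25,30,35):
    R=Rhor(BA+180,d); g=B+u*.0095+[0,0,.058];R2=Rhor(BA+180,d+90)
    print(d,r(arm.solve_ik(g+R[:,2]*G,R)),r(arm.solve_ik(g+[0,0,.1]+R[:,2]*G,R)),[r(arm.solve_ik(B+u*k+[0,0,.027]+R2[:,2]*G,R2)) for k in(0,.05,.1)])
arm.move_to([.45,.25,.30],Rdown(0))
print(arm.current_t())
for n in("scene","top"): cv2.imwrite(f"pics/{n}3.png",arm.snapshot(n)[:,:,::-1])
a=cv2.imread('pics/scene3.png')[150:270,250:450];b=cv2.imread('pics/top3.png')[130:250,250:450]
cv2.imwrite('pics/m3.png',np.vstack([cv2.resize(x,(500,300),interpolation=2) for x in(a,b)]))
E
```

```text
a,h,l1,l2,L [0.003 0.144 0.55  0.383 0.333] [0.04245693]
20 [17.0, 80.0, 20.0, 3.0, 150.0, -86.0] [17.0, 73.0, 21.0, 4.0, 155.0, -86.0] [[19.0, 35.0, 108.0, -4.0, 16.0, -82.0], [19.0, 37.0, 101.0, -3.0, 21.0, -84.0], [19.0, 40.0, 94.0, -2.0, 26.0, -85.0]]
25 [17.0, 76.0, 25.0, 3.0, 144.0, -87.0] [17.0, 70.0, 25.0, 3.0, 150.0, -86.0] [[19.0, 36.0, 113.0, -14.0, 7.0, -73.0], [19.0, 37.0, 106.0, -7.0, 12.0, -80.0], [19.0, 39.0, 99.0, -5.0, 17.0, -83.0]]
30 [17.0, 72.0, 30.0, 2.0, 137.0, -87.0] [17.0, 67.0, 29.0, 3.0, 144.0, -87.0] [None, None, [19.0, 40.0, 103.0, -13.0, 7.0, -74.0]]
35 [17.0, 69.0, 35.0, 2.0, 131.0, -88.0] [17.0, 63.0, 33.0, 2.0, 139.0, -87.0] [[20.0, 39.0, 121.0, 190.0, 15.0, 84.0], [20.0, 39.0, 114.0, 195.0, 9.0, 78.0], None]
14.4583
```

View pics/m3.png

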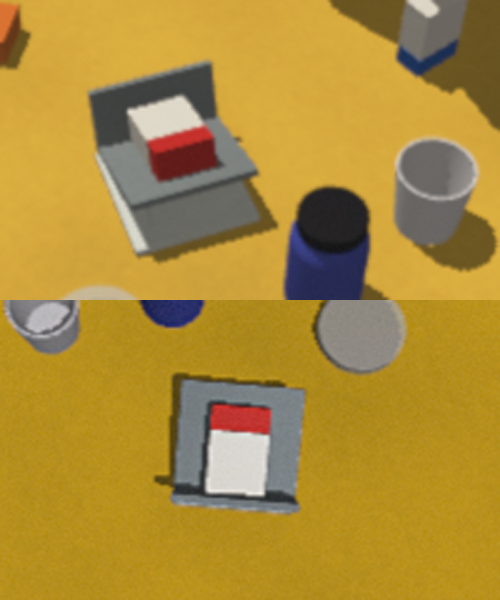

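The pictures show the red carton flat on the board and centred, against the backstop, with its red end up the slope (top crop about (238,450)). The blue carton still stands untouched. Next I tip it with a back-pointing grasp: hold it at a 25° dip, rotate 90° in the air, and lay it down.

```bash
cat >> h.py <<'E'
u=np.array([np.cos(rad(BA)),np.sin(rad(BA)),0]);B3=np.array([*BLU,0]);D=25
g0=B3+u*.010+[0,0,.058]; g1=B3+u*.08+[0,0,.026]
def at(g,d):
    R=Rhor(BA+180,d); return g+R[:,2]*G,R
E
python3 - <<'E'
from h import *
arm.move_to([*(B3+u*.15)[:2],.32],Rdown(BA+180))
arm.move_to(*at(g0+[0,0,.11],D))
print(arm.current_t(),arm.current_joint_positions().round(0))
p,R=at(g0,D);arm.move_l(p,feed=.1)
print('down',arm.current_t(),arm.current_force().round(1))
cv2.imwrite("pics/scene4.png",cv2.resize(arm.snapshot('scene')[60:260,320:560,::-1],None,fx=3,fy=3))
E
```

```text
18.5417 [ 17.  69.  25.   3. 151. -86.]
down 19.7917 [-0.7  0.5 -0.2]
```

View pics/scene4.png

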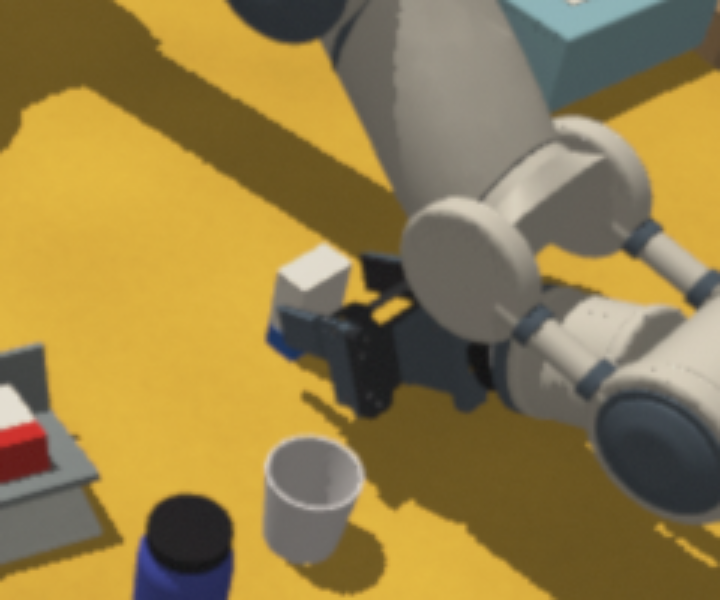

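The fingers straddle the standing carton (crop (310,300)) and everything else is clear, with the cup at (315,500). Grip, lift, rotate and lay down.

```bash
python3 - <<'E'
from h import *
arm.grip(.04);print(arm.current_width(),arm.current_force().round(1))
f0=arm.current_force()
p,R=at(g0+[0,0,.10],D);arm.move_l(p,feed=.12)
print('lift',arm.current_t(),arm.current_width(),arm.current_force().round(1))
a=g0+[0,0,.10];b=g1+[0,0,.10]
for i in range(1,7):
    p,R=at(a+(b-a)*i/6,D+15*i)
    try: arm.move_l(p,R,feed=.03)
    except arm.Unreachable: print('unreach',i); break
    print(i,round(arm.current_t(),2),arm.current_joint_positions().round(0),round(arm.current_width(),4))
cv2.imwrite("pics/scene5.png",cv2.resize(arm.snapshot('scene')[60:260,320:560,::-1],None,fx=2,fy=2))
E
```

```text
0.054968523066715715 [-0.   2.3  0.4]
lift 21.475 0.0550209244770315 [ 0.2  0.  -3.3]
1 22.2 [ 18.  62.  34.   2. 134. -87.] 0.055
2 22.93 [ 18.  53.  46.   1. 116. -88.] 0.0552
3 23.68 [ 18.  45.  59.   1.  97. -88.] 0.055
4 24.42 [ 18.  37.  72.   0.  76. -88.] 0.0549
5 25.14 [ 18.  32.  85.  -1.  53. -87.] 0.0547
6 25.85 [ 19.  29.  98.  -3.  28. -84.] 0.0547
```

View pics/scene5.png

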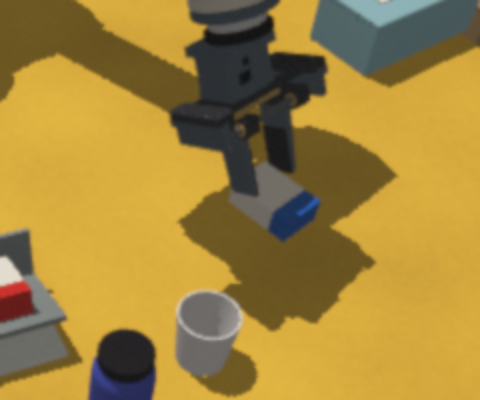

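The blue carton is held flat with its blue end outward, at (270,200). Lower it with a contact check, release, and re-measure.

```bash
python3 - <<'E'
from h import *
p,R=at(g1,D+90);f0=arm.current_force()[2]
arm.move_l(p+[0,0,.005],R,feed=.1)
for i in range(10):
    q=p+[0,0,.004-.001*i]; arm.move_l(q,R,feed=.03)
    f=arm.current_force()[2]-f0
    if f>3: break
print('z',q[2]-p[2],f,arm.current_t())
arm.grip(.091)
arm.move_l(q-R[:,2]*.08,R,feed=.15)
arm.move_to([.40,.20,.30],Rdown(BA+180))
print(arm.current_t())
t=arm.snapshot('top')[:,:,::-1].copy();cv2.imwrite('pics/top6.png',t)
hsv=cv2.cvtColor(t,cv2.COLOR_BGR2HSV).astype(int);H,S,V=hsv[...,0],hsv[...,1],hsv[...,2]
c0=proj('top',[g1+u*.016+[0,0,.006]])[0];print('exp',c0,g1+u*.016)
m=(((S<60)&(V>150))|((H>105)&(H<130)&(S>120))).astype(np.uint8)
x,y=(c0-35).astype(int);mm=np.zeros_like(m);mm[y:y+70,x:x+70]=m[y:y+70,x:x+70]
c=max(cv2.findContours(mm,0,cv2.CHAIN_APPROX_NONE)[0],key=cv2.contourArea)[:,0]
print(cv2.minAreaRect((onz('top',c,.032)[:,:2]*1000).astype(np.float32)))
cv2.imwrite('pics/c6.png',cv2.resize(t[y:y+70,x:x+70],None,fx=6,fy=6,interpolation=2))
E
```

```text
z 0.0 3.7742991111995563 28.25
30.7667
exp [212.83107532 170.05968756] [0.64148161 0.27205174 0.026     ]
((643.1060791015625, 269.6167907714844), (76.6189193725586, 56.310489654541016), 16.833721160888672)
```

View pics/c6.png

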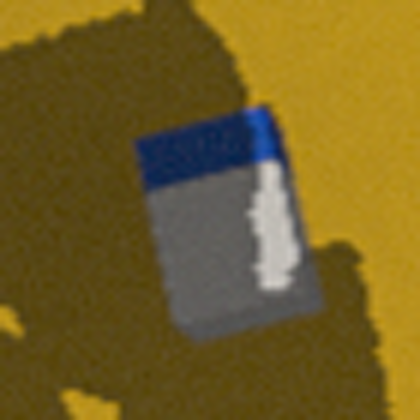

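The crop shows the blue carton lying flat, half in shadow: blue end at (200,145), visible top corners (135,143), (268,105) and (172,320). I'll check those corners, then regrasp at the centre.

```bash
python3 - <<'E'
from h import *
c=np.array([[135,143],[268,105],[172,320]])/6+[177,135]
P=onz('top',c,.032);print(P)
a,b,d=P;print(np.linalg.norm(b-a),np.linalg.norm(d-a),'center',(b+d)/2,'yaw len',np.degrees(np.arctan2(*(a-d)[1::-1])),'yaw wid',np.degrees(np.arctan2(*(a-b)[1::-1]))-90)
C=g1+u*.016
for yaw in(BA,BA+180):
    q=arm.solve_ik([*C[:2],.004],Rdown(yaw));print(np.round(q,0))
E
```

```text
[[0.66990969 0.30772774 0.032     ]
 [0.68757639 0.2530561  0.032     ]
 [0.59439944 0.2864542  0.032     ]]
0.057455212017826766 0.07844973468331204 center [0.64098792 0.26975515 0.032     ] yaw len 15.73414877843616 yaw wid 17.907826212670216
[18. 45. 75. -0. 60. 93.]
[ 18.  45.  75.  -0.  60. -87.]
```

```bash
python3 - <<'E'
from h import *
R=Rdown(16);c=[.641,.271]
arm.move_to([*c,.10],R);arm.move_l([*c,.004],R,feed=.1)
arm.grip(.04);print(arm.current_t(),arm.current_width(),arm.current_force().round(1))
arm.move_l([*c,.24],R,feed=.2);print(arm.current_width(),arm.current_force().round(1))
R=Rplace();arm.move_to(tray([.055,0,.18]),R);arm.move_l(tray([.055,0,.10]),R,feed=.12)
f0=F();print(arm.current_t(),arm.current_width(),f0.round(1))
cv2.imwrite("pics/scene7.png",cv2.resize(arm.snapshot('scene')[120:270,240:440,::-1],None,fx=3,fy=3))
E
```

```text
35.3167 0.05541299983307945 [-0.3  0.9  1.3]
0.055440906204177666 [ 0.2 -0.2 -2.6]
38.75 0.05488697025490111 [-1.6  0.8 -2.6]
```

View pics/scene7.png

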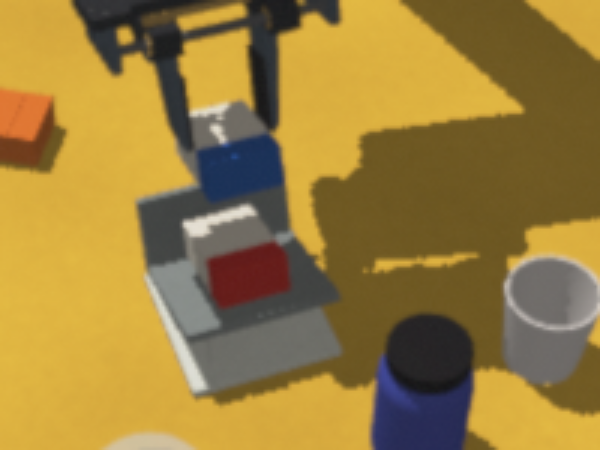

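The blue carton hangs squarely above the red one with its blue end out, at (240,165). Lower it and push it back.

```bash
python3 - <<'E'
from h import *
R=Rplace();f0=F()
arm.move_l(tray([.050,0,.044]),R,feed=.08);print((F()-f0).round(1))
p=guard([.050,0,.044],2,-.001,3,14,R,f0)
p[2]+=.0015;arm.move_l(tray(p),R,feed=.03)
p=guard(p,0,-.0015,6,14,R,f0)
p=guard(p,2,-.0007,3,5,R,f0)
p=guard(p,0,-.0007,6,4,R,f0)
print(arm.current_t(),p)
arm.grip(.091);arm.move_l(tray(p+[0,0,.10]),R,feed=.15)
arm.move_to([.40,.25,.30],Rdown(0));print(arm.current_t())
for n in("scene","top"): cv2.imwrite(f"pics/{n}8.png",arm.snapshot(n)[:,:,::-1])
a=cv2.imread('pics/scene8.png')[160:260,260:400];b=cv2.imread('pics/top8.png')[145:225,290:402]
cv2.imwrite('pics/m8.png',np.hstack([cv2.resize(x,(400,286),interpolation=2) for x in(a,b)]))
E
```

```text
[ 0.2 -0.5  0.3]
contact 2 [0.05  0.    0.035] [-2.7 -1.5 15.8]
contact 0 [0.041  0.     0.0365] [8.4 3.1 1.4]
contact 2 [0.041  0.     0.0358] [7.8 2.2 4. ]
contact 0 [0.0403 0.     0.0358] [9.6 4.  3.8]
44.15 [0.0403 0.     0.0358]
47.0167
```

View pics/m8.png

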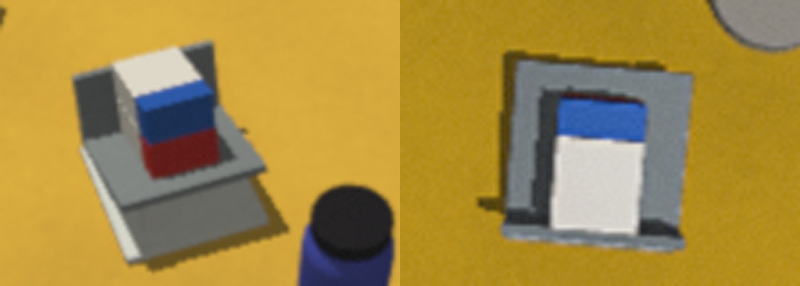

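The stack looks in place, blue on red and against the backstop. One numeric check of squareness on the end-face plane (tray x = 84 mm), using the pictures already taken.

```bash
python3 - <<'E'
from h import *
np.set_printoptions(precision=1,suppress=True)
T=trayR()
def onplane(n,uv,ax,val):
    o,d=ray(n,uv);o=T.T@(o-O);d=d@T;return (o+d*((val-o[ax])/d[:,ax])[:,None])*1000
for n,ax,val,win in(("scene",0,.0825,(260,160,140,100)),("top",2,.064,(290,145,112,80))):
    t=cv2.imread(f'pics/{n}8.png');h=cv2.cvtColor(t,cv2.COLOR_BGR2HSV).astype(int);H,S,V=h[...,0],h[...,1],h[...,2]
    ms={'red':((H<8)|(H>172))&(S>130),'blue':(H>100)&(H<130)&(S>120)}
    if n=='top': ms['bw']=ms['blue']|((S<45)&(V>170))
    for k,m in ms.items():
        x,y,w,hh=win;mm=np.zeros(m.shape,np.uint8);mm[y:y+hh,x:x+w]=m[y:y+hh,x:x+w]
        if n=='scene' and k=='blue': mm[:, 335:]*=1
        c=max(cv2.findContours(mm,0,2)[0],key=cv2.contourArea)
        a=cv2.approxPolyDP(c,2.5,True)[:,0];print(n,k,a.tolist());print(onplane(n,a,ax,val))
        if n=='top': print(cv2.minAreaRect(onplane(n,c[:,0],ax,val)[:,:2].astype(np.float32)))
E
```

```text
scene red [[334, 205], [315, 211], [310, 209], [311, 218], [317, 221], [335, 216]]
[[ 82.5  27.2  27.5]
 [ 82.5 -17.5  25.1]
 [ 82.5 -28.1  33.5]
 [ 82.5 -28.5  10.1]
 [ 82.5 -15.9  -1.8]
 [ 82.5  26.9  -1.5]]
scene blue [[331, 188], [308, 194], [312, 209], [334, 203]]
[[ 82.5  24.4  71.9]
 [ 82.5 -28.2  71.6]
 [ 82.5 -23.7  32.1]
 [ 82.5  27.7  32.6]]
top red [[350, 172]]
[[88.3 -8.1 64. ]]
((88.33906555175781, -8.103713035583496), (0.0, 0.0), 0.0)
top blue [[334, 173], [334, 182], [358, 182], [357, 174]]
[[ 82.8  27.9  64. ]
 [ 62.4  26.   64. ]
 [ 67.3 -28.4  64. ]
 [ 85.3 -24.4  64. ]]
((74.14374542236328, -0.25571441650390625), (56.45110321044922, 24.033599853515625), 89.51265716552734)
top bw [[335, 172], [333, 208], [354, 210], [358, 175]]
[[ 85.3  25.8  64. ]
 [  2.4  22.8  64. ]
 [  2.3 -25.7  64. ]
 [ 83.2 -26.8  64. ]]
((44.169281005859375, -1.1334495544433594), (85.08219909667969, 55.864479064941406), 1.6128723621368408)
```

The stack is centred and square to within about 1.5 mm. A thin red sliver shows beyond the blue end in the top view, so red may stand 2–3 mm off the backstop. I'll push both ends back with the flat side of the closed fingers.

```bash
python3 - <<'E'
from h import *
R=Rplace();arm.grip(0.0)
arm.move_to(tray([.114,0,.15]),R);arm.move_l(tray([.114,0,.010]),R,feed=.12)
f0=F();print(arm.current_t(),f0.round(1))
p=np.array([.114,0,.010])
for i in range(26):
    p[0]-=.0007 if i>5 else .0015
    arm.move_l(tray(p),R,feed=.03);f=(F()-f0)
    if f[0]>.6: print(round(p[0],4),f.round(1))
    if f[0]>9: break
p[0]+=.006;arm.move_l(tray(p),R,feed=.05);p[2]+=.14;arm.move_l(tray(p),R,feed=.2)
arm.move_to([.40,.25,.30],Rdown(0));print(arm.current_t())
for n in("scene","top"): cv2.imwrite(f"pics/{n}9.png",arm.snapshot(n)[:,:,::-1])
a=cv2.imread('pics/scene9.png')[160:260,260:400];b=cv2.imread('pics/top9.png')[145:225,290:402]
cv2.imwrite('pics/m9.png',np.hstack([cv2.resize(x,(400,286),interpolation=2) for x in(a,b)]))
E
```

```text
51.2167 [-0.  -0.6  0.4]
0.1125 [ 1.1  1.1 -1.1]
0.1022 [ 3.9  0.8 -1.4]
0.1015 [ 7.8  0.5 -1.5]
0.1008 [ 9.1  1.  -1.7]
56.7417
```

View pics/m9.png

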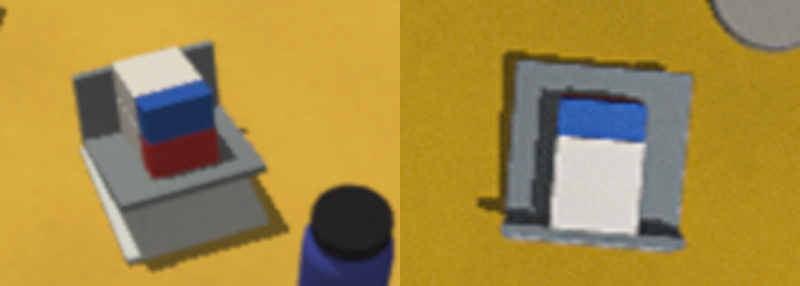

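The stack is flush, lies flat against the backstop and did not move under the 9 N push. The jar and dish are where they were, and the robot is clear, so I'm handing it in.

```bash
python3 -c "
from rig import arm
print(arm.sign_off(),arm.current_t())"
```

```text
the job is handed in; nothing more can be done
the job is handed in; nothing more can be done
```

The job is handed in: the red carton is underneath and the blue squarely on top, both centred to within about 1.5 mm, pushed back towards the backstop, coloured ends up the slope. The arm was clear at about 57 s, the arm never touched the jar, cup or dish, and no verdict came back.

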